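# Hook the vent flap shut with the pole

### The arm

A 6-joint arm with a two-finger parallel gripper is mounted at the origin on a cart in front of the work surface, level with it; the furniture and walls round the work are solid. World frame = base frame: x ahead of the robot, y to its left, z up, the work surface at z = 0. Lengths are in m, angles in rad, forces in N, time in s.
With the tool pointing down it reaches from about 0.325 to 0.775 m from the base axis. Payload 5.5 kg.
Tool frame: the origin (TCP) lies midway between the tips of the shut fingers; the grasp point (between the pads) lies 19 mm behind it; z points along the fingers, y is the line along which they close (so a half turn about z gives the same grasp; the last joint's range is limited). The gripper opens to 85 mm and grips with 20 to 120 N. Pads are 22 mm wide; open, the fingers measure 114 mm over their backs; the gripper's body (76 mm by 85 mm) begins 54 mm behind the grasp point. The pads swing forward as they close: fully open they stand 13 mm farther back than shut.
Start: joints at [1.084, 0.091, 1.231, -0, 1.82, -0.057], TCP at [0.25, 0.545, 0.231] pointing down, gripper open.
Joint ranges: [-2.87, 2.87], [-0.86, 2.18], [0.17, 2.46], [-1.51, 4.65], [0.06, 2.69], [-2.65, 2.65]. Speed limits (rad/s): [2.57, 2.57, 3.01, 3.14, 3.14, 3.14].

### API

Orientations are given as a rotation vector (axis times angle).
In Python, from plant import get_obs, camera, manip gives the robot as it stands.
- The arm moves only by the shell command python3 -m jog 'ROWS' [FORCE]. ROWS is JSON, one flat list of numbers, 5 for each row, row after row: the shift along the world's x, y, z in mm, then the turn about the world's z in degrees, then the closure, from 0 (fully open) to 1 (shut). A call has exactly 8 rows; each row is the pose to reach, as a shift and turn from the pose commanded when the call began; what a row does not reach only later rows make up. A row lasts 1/12 s, in which the tool goes at most 41.7 mm and 7.16 degrees, less where a joint would pass 70% of its speed; a pose out of reach is approached as far as the arm can. A call with a gripper value outside its range is refused whole. The fingers move at their own pace and stop on an object; FORCE is the grip in N (left out, the last holds). Time passes only in rows, so rows that repeat a pose let the fingers close, or fill a call up. It gives the time, the measured TCP pose, the force, the opening and the grip force at its end, in the units of the state.
- get_obs(): the state, without advancing time (a new reading comes with each control period).
- camera(name): name is "side" or "top" or "wrist"; returns a dict with "frame" (400x640x3 uint8, red, green, blue), "mtx" (3x3 intrinsics, pixels), "world_to_cam" (4x4, takes a point from world to camera coordinates). Camera axes: x right, y down, z forward; pixel columns grow to the right and rows downward; lengths in m; the calibration is good to about 2 mm. A picture is of the moment at which its call begins. There is no depth.
- manip.sign_off(): hands the job in; it is judged then, once.
The state is a dict: "t": time; "q": joint angles; "dq": joint speeds; "effort": joint torques, N m; "tcp_pos": TCP position; "orientation": TCP orientation; "ft_force": force on the tool from outside, world axes, zero at the start; "ft_torque": the same for the moment, N m; "width": finger opening in m; "grasp_force": force on a finger pad.
Only numpy, scipy, OpenCV 4.12 (cv2) and the standard library are available. Lean on these libraries where they do the work, as an engineer would, in place of code of your own. Each camera call takes 0.05 s, during which the arm holds its last target. There are 200 camera calls.

### The job

The blue flap of the bench extraction box has been left leaning open. Take the orange-handled hook pole from its cradle, drop its hook into the brass ring eye of the flap and pull the flap towards you until it snaps into its spring catch and stays shut, feeling for the stop and never loading box or flap with more than 18 N; then unhook and lay the pole back in its cradle as it lay. Touch box and flap with the pole only, and leave the cups and the spray can where they stand.

Things in the scene. Friction and masses are not known exactly. Their poses are not given: they have to be found in the camera images.
- vent_box: Grey extraction box, fixed, 190 wide x 300 mm high, x -10 to 160 mm, hose spigot behind; plinth 125 mm high, above it two cheeks 11 mm thick, 164 mm apart, open in front and above, the flap between them. Origin at bench level below the flap's hinge line, midway between the cheeks; x from the front (robot side) into the box, y left, z up.
- flap (a joint): Hinge of the blue flap, bottom-hung; the hinge line runs along the box's y, 140 mm above the bench. 0 = upright, nominally shut; grows as the flap leans back into the box, to 0.6 rad. Stiff hinge with an opening spring: wide open it stays where left, and the pull needed at the ring is 2 to 5 N before the catch. Shut but not caught, it springs back to over 0.2 rad.
- ring_eye (a point): Centre of the brass ring eye on the flap's front face: 30 mm inside diameter, 7 mm round wire. In the flap it lies 125 mm above the hinge line and 28 mm in front of the flap's middle plane, midway across. The ring's hole runs along the flap's height: vertical when the flap is shut, leaning back with the flap. The point's z axis is the axis of the hole.
- pole: Hook pole, 0.11 to 0.21 kg: orange handle 140 x 24 x 24 mm (flat sides, five black bands round its middle), then a bare steel rod of 8 mm, bent down at its end into a hook. Origin at the middle of the handle; x along the pole towards the hook, z up, hook pointing to -z.
- hook_tip (a point): Lowest end of the pole's hook: 177 mm ahead of the middle of the handle and 40 mm below the axis of the rod. The hook is an 8 mm pin, round-ended, 36 mm long below the rod's underside, leaning about 5 degrees back towards the handle.
- cradle: Pole cradle, fixed: dark base 150 x 90 x 10 mm, two grey forks 10 mm thick, 56 mm before and behind its middle, each with a flat-bottomed slot 32 mm wide, floor 63 mm and flared tips 104 mm above the bench. The handle's ends lie in the slots, its middle 75 mm above the bench, hook hanging down ahead. Origin at bench level under its middle; x along the pole towards the hook, z up.
- cup: Small full sample cup with blue lid, 68 mm across, 57 mm high; origin at its underside. Bystander.
- empty_cup: Clear empty cup, 96 mm across, 86 mm high; origin at its underside. Bystander.
- spray: Dark blue spray can, 52 mm across, 161 mm high; origin at its underside. Bystander.
- flap_top (a point): Middle of the flap's top edge. The flap is a flat blue panel 150 wide, 150 mm high, 6 mm thick, 0.25 kg; this point lies 150 mm from the hinge line.
- catch (a point): Nominal place of the catch on the right cheek (-y), 258 mm high: dark bracket (x -46 to 30 mm, in to y = -64 mm) with brass spring roller and, in front, a rubber stop. The flap edge must be pulled over the roller (7 to 13 N at the ring), then 5 N over 12 mm until it meets the hard stop. Screw-adjusted: true shut position unknown, -0.11 to 0.11 rad; feel for the stop, 14 N there is surely home.

How it is judged:
By the outcome, as a careful person would: the job done as asked, in the order asked, and still so for the second after the job is handed in, with the robot touching nothing.
It also fails if it takes over 69 s, if anything falls off the work surface, if the arm or the gripper's body presses on something with over 40 N, if the wrist force passes 120 N, or if a joint passes its speed limit or range.

## Working session

There is one attempt and no reset: what is moved stays moved. The work goes in short steps, Python scripts to look and compute and a shell command to move; the robot and the scene stay as the last step left them, time stands still between calls to the robot, and variables do not carry over. Pictures are saved under pics/ and viewed, at most 10 in all, crops included, and the job is handed in when it is done.

```bash
ls; mkdir -p pics
python3 - <<'E'
from plant import get_obs,camera
import cv2,numpy as np,pickle
o=get_obs();print({k:np.round(v,3) for k,v in o.items()})
d={}
for n in("side","top","wrist"):
    c=camera(n);d[n]=c;cv2.imwrite(f"pics/{n}0.png",c["frame"][:,:,::-1])
    print(n,np.round(c["mtx"],1).tolist(),np.round(c["world_to_cam"],3).tolist())
pickle.dump(d,open("d0.pkl","wb"))
a=np.vstack([d["side"]["frame"],d["top"]["frame"]])[:,:,::-1]
E
```

```text
pics
{'t': np.float64(0.0), 'q': array([ 1.084,  0.092,  1.232, -0.   ,  1.82 , -0.057]), 'dq': array([ 0.001, -0.   ,  0.003,  0.001,  0.   , -0.001]), 'effort': array([-0.0000e+00, -4.5875e+01, -4.1802e+01,  0.0000e+00,  1.2000e-02,
        0.0000e+00]), 'tcp_pos': array([0.25 , 0.545, 0.23 ]), 'orientation': array([-6.700e-01, -3.069e+00,  3.000e-03]), 'ft_force': array([ 0.732, -0.66 ,  0.263]), 'ft_torque': array([ 0.083,  0.059, -0.011]), 'grasp_force': np.float64(0.0), 'width': np.float64(0.085)}
side [[455.8, 0.0, 317.1], [0.0, 455.8, 200.7], [0.0, 0.0, 1.0]] [[-0.846, -0.533, 0.011, 0.423], [-0.362, 0.559, -0.746, 0.351], [0.392, -0.635, -0.666, 1.378], [0.0, 0.0, 0.0, 1.0]]
top [[374.2, 0.0, 319.8], [0.0, 374.2, 203.1], [0.0, 0.0, 1.0]] [[-0.009, -1.0, 0.005, -0.081], [-0.98, 0.008, -0.198, 0.59], [0.198, -0.007, -0.98, 1.2], [0.0, 0.0, 0.0, 1.0]]
wrist [[334.3, 0.0, 320.8], [0.0, 334.3, 203.5], [0.0, 0.0, 1.0]] [[0.418, 0.908, -0.001, -0.6], [0.859, -0.395, 0.324, -0.042], [0.294, -0.137, -0.946, 0.381], [0.0, 0.0, 0.0, 1.0]]
```

View pics/side0.png

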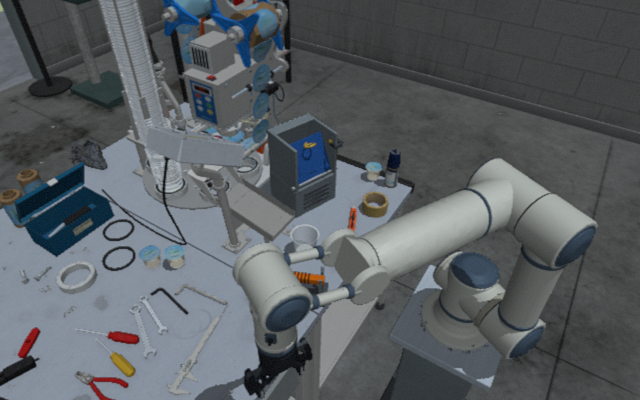

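View pics/top0.png

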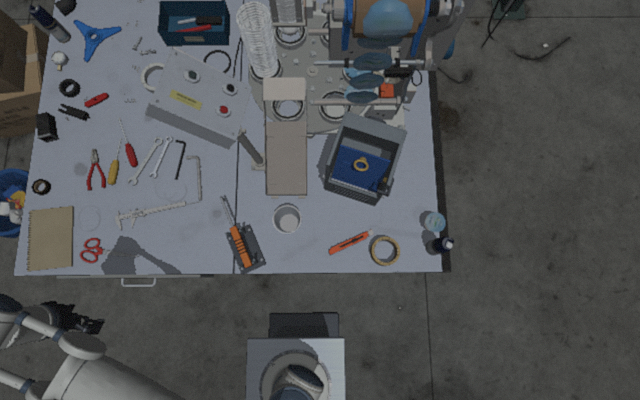

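The side view shows the box at about (305,165), brass ring at (309,145); the pole is partly hidden by the arm. The top view shows the cradle and pole at about (240,245), the hook end near (225,198), ring near (362,163), and the empty cup at (287,218).

```bash
cat > h.py <<'E'
import numpy as np,cv2
def ray(c,px):
    W=c["world_to_cam"];R=W[:3,:3];o=-R.T@W[:3,3]
    d=R.T@np.linalg.solve(c["mtx"],[px[0],px[1],1.]);return o,d/np.linalg.norm(d)
def onz(c,px,z):
    o,d=ray(c,px);return o+d*(z-o[2])/d[2]
def two(c1,p1,c2,p2):
    o1,d1=ray(c1,p1);o2,d2=ray(c2,p2)
    s=np.linalg.lstsq(np.c_[d1,-d2],o2-o1,rcond=None)[0]
    a,b=o1+s[0]*d1,o2+s[1]*d2;return (a+b)/2,np.linalg.norm(a-b)
def proj(c,p):
    q=c["world_to_cam"]@np.r_[p,1];q=c["mtx"]@q[:3];return q[:2]/q[2]
def mask(f,lo,hi):return cv2.inRange(cv2.cvtColor(f,cv2.COLOR_RGB2HSV),np.array(lo),np.array(hi))
E
python3 - <<'E'
from h import *;import pickle
d=pickle.load(open("d0.pkl","rb"));t,s=d["top"],d["side"]
def blobs(n,c,lo,hi,roi,a=8):
    m=mask(c["frame"],lo,hi);x0,y0,x1,y1=roi;k=np.zeros_like(m);k[y0:y1,x0:x1]=m[y0:y1,x0:x1]
    N,_,st,ce=cv2.connectedComponentsWithStats(k)
    print(n,[(st[i].tolist(),ce[i].round(1).tolist()) for i in range(1,N) if st[i,4]>=a]);return k
k=blobs("orange",t,(5,150,120),(18,255,255),(205,200,270,275))
p=cv2.findNonZero(k);r=cv2.minAreaRect(p);print(r)
b=cv2.boxPoints(r);print([onz(t,q,.087).round(3).tolist() for q in b], onz(t,r[0],.087).round(3))
blobs("ringT",t,(15,90,90),(32,255,255),(320,130,400,200))
blobs("ringS",s,(12,90,90),(32,255,255),(280,120,340,190))
a=cv2.resize(t["frame"][105:275,205:420],None,fx=3.7,fy=3.5,interpolation=cv2.INTER_CUBIC);cv2.imwrite("pics/c1.png",a[:,:,::-1])
E
```

```text
orange [([230, 226, 10, 14, 83], [234.7, 233.0]), ([235, 240, 6, 4, 11], [237.7, 241.4]), ([237, 243, 6, 4, 11], [239.3, 244.5]), ([238, 246, 6, 4, 12], [240.5, 247.5]), ([239, 249, 6, 4, 11], [241.7, 250.8]), ([240, 253, 11, 14, 92], [245.3, 259.4])]
((240.01722717285156, 246.29310607910156), (42.15283966064453, 6.499336242675781), 68.19859313964844)
[[0.504, 0.209, 0.087], [0.512, 0.19, 0.087], [0.386, 0.136, 0.087], [0.378, 0.155, 0.087]] [0.444 0.172 0.087]
ringT [([354, 158, 14, 13, 87], [360.7, 164.0])]
ringS [([304, 143, 12, 5, 45], [308.8, 144.8])]
```

View pics/c1.png

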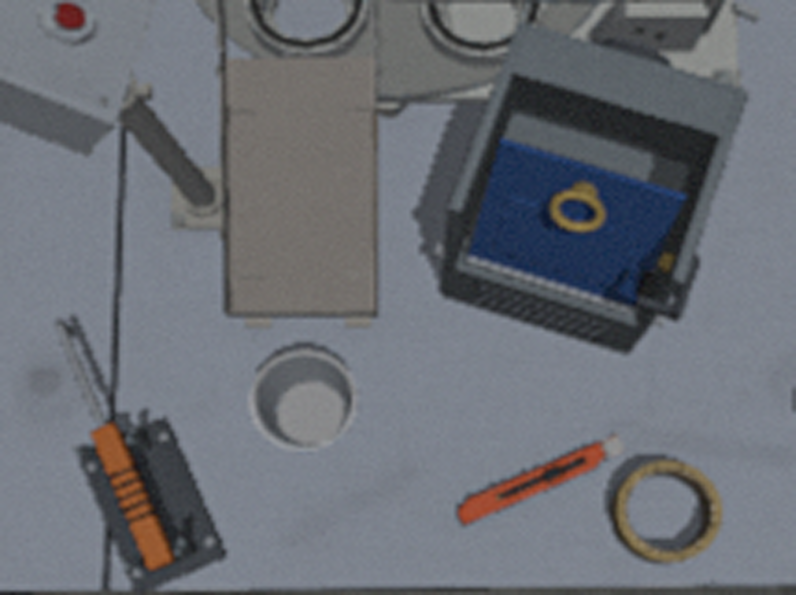

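The crop shows the handle at (130,495) with the rod running up-left, the flap leaning back, ring at (577,210), plinth front from (440,290) to (630,350), and the catch bracket on the right near (665,280).

Run:
```python
from h import *;import pickle
d=pickle.load(open("d0.pkl","rb"));t,s=d["top"],d["side"]
z=lambda x,y:(205+(x+.5)/3.7-.5,105+(y+.5)/3.5-.5)
yaw=lambda a,b:np.degrees(np.arctan2(*(a-b)[[1,0]]))+0
def ln(n,a,b,h):
    A,B=onz(t,z(*a),h),onz(t,z(*b),h);v=A-B;print(n,A.round(3),B.round(3),"len",np.linalg.norm(v).round(3),"yaw",np.degrees(np.arctan2(-v[0],v[1])).round(1))
ln("back",(515,25),(745,90),.3)
ln("hinge",(468,258),(637,303),.14)
ln("plinthfront",(440,290),(630,350),.125)
for a in(.3,.4,.5,.6):
  ln("flaptop%.1f"%a,(500,140),(687,194),.14+.15*np.cos(a))
P,e=two(t,(360.6,164.6),s,(308.8,144.8));print("ring",P.round(4),e, "side of P",proj(s,P))
for c,n in((t,"T"),(s,"S")):
    m=mask(c["frame"],(105,120,60),(125,255,255)); 
    x0,y0,x1,y1=(320,130,400,200) if n=="T" else (270,110,345,215)
    k=np.zeros_like(m);k[y0:y1,x0:x1]=m[y0:y1,x0:x1]
    cs=max(cv2.findContours(k,0,2)[0],key=cv2.contourArea);print(n,cv2.approxPolyDP(cs,3,True)[:,0].tolist())
a=cv2.resize(s["frame"][110:220,255:355],None,fx=5,fy=5,interpolation=cv2.INTER_CUBIC);cv2.imwrite("pics/c2.png",a[:,:,::-1])
```

```text
back [ 0.806 -0.155  0.3  ] [ 0.748 -0.329  0.3  ] len 0.183 yaw -18.2
hinge [ 0.653 -0.122  0.14 ] [ 0.61  -0.266  0.14 ] len 0.15 yaw -16.7
plinthfront [ 0.627 -0.097  0.125] [ 0.57  -0.26   0.125] len 0.173 yaw -19.4
flaptop0.3 [ 0.713 -0.142  0.283] [ 0.666 -0.284  0.283] len 0.149 yaw -18.3
flaptop0.4 [ 0.715 -0.143  0.278] [ 0.668 -0.285  0.278] len 0.15 yaw -18.3
flaptop0.5 [ 0.718 -0.143  0.272] [ 0.67  -0.286  0.272] len 0.151 yaw -18.3
flaptop0.6 [ 0.721 -0.143  0.264] [ 0.673 -0.288  0.264] len 0.152 yaw -18.3
ring [ 0.6629 -0.202   0.259 ] 0.0032139795031366947 side of P [309.24155194 144.92974901]
T [[340, 145], [332, 177], [368, 189], [374, 181], [372, 188], [376, 190], [377, 180], [390, 161]]
S [[320, 131], [290, 144], [298, 151], [298, 183], [330, 168]]
```

View pics/c2.png

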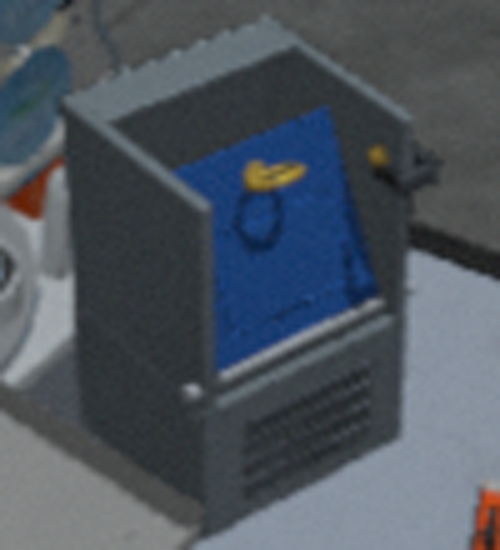

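The side crop shows the ring at about (272,175), with its shadow below, the catch roller at (378,155), and the stop bracket at (425,165). The positions agree with the stated sizes, so I'll move above the handle.

```bash
python3 - <<'E'
from h import *;import pickle
d=pickle.load(open("d0.pkl","rb"));t,s=d["top"],d["side"]
for a,b in(((340,144.5),(289,144)),((390.5,160.5),(321,130.5))):
    print(two(t,a,s,b))
E
python3 -m jog '[24,-47,0,7,0, 48,-93,0,14,0, 73,-140,0,21,0, 97,-187,0,28,0, 121,-233,0,35,0, 145,-280,0,42,0, 170,-326,0,48,0, 194,-373,0,48,0]' 60
python3 -m jog '[0,0,0,0,0, 0,0,0,0,0, 0,0,0,0,0, 0,0,0,0,0, 0,0,0,0,0, 0,0,0,0,0, 0,0,0,0,0, 0,0,0,0,0]'
```

```text
(array([ 0.71195814, -0.14437048,  0.27915664]), np.float64(0.006742816533502741))
(array([ 0.66859203, -0.28737017,  0.27034857]), np.float64(0.0015972503650133793))
t: 0.82
tcp_pos: [0.3949, 0.2664, 0.2311]
orientation: [0.647, -3.074, -0.001]
ft_force: [1.0, 0.1, -0.1]
width: 0.0855
grasp_force: 0.0
t: 1.48
tcp_pos: [0.3945, 0.2683, 0.2313]
orientation: [0.638, -3.076, 0.0]
ft_force: [0.2, 0.3, -1.0]
width: 0.0852
grasp_force: 0.0
```

```bash
python3 -m jog '[17,-32,-10,0,0, 33,-64,-20,0,0, 49,-96,-30,0,0, 49,-96,-50,0,0, 49,-96,-50,0,0, 49,-96,-50,0,0, 49,-96,-50,0,0, 49,-96,-50,0,0]'
python3 - <<'E'
from h import *;from plant import *
c=camera("wrist");cv2.imwrite("pics/w1.png",c["frame"][:,:,::-1])
k=mask(c["frame"],(5,150,100),(18,255,255));k=cv2.morphologyEx(k,cv2.MORPH_CLOSE,np.ones((15,15)))
cs=max(cv2.findContours(k,0,2)[0],key=cv2.contourArea);r=cv2.minAreaRect(cs)
b=[onz(c,q,.087) for q in cv2.boxPoints(r)];print(r,np.round(b,4).tolist(),onz(c,r[0],.087),get_obs()["tcp_pos"])
E
```

```text
t: 2.15
tcp_pos: [0.4439, 0.1727, 0.1828]
orientation: [-0.639, 3.074, 0.001]
ft_force: [-0.4, 0.1, 0.1]
width: 0.0856
grasp_force: 0.0
((322.0, 198.0), (172.0, 32.0), 90.0) [[0.386, 0.1367, 0.087], [0.3772, 0.157, 0.087], [0.5021, 0.2135, 0.087], [0.5125, 0.1893, 0.087]] [0.43889192 0.17171722 0.087     ] [0.44389163 0.17272354 0.18278387]
```

View pics/w1.png

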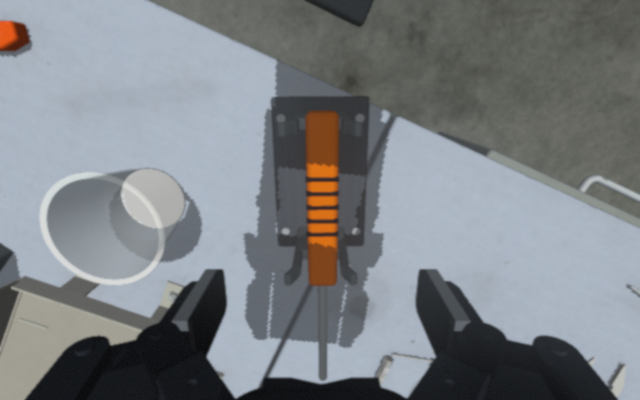

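The wrist view shows the handle centred at (322,198), aligned with the gripper and within 1–2 mm of it. I'll descend and grip.

```bash
python3 -m jog '[0,1,-30,0,0, 0,1,-60,0,0, 0,1,-90,0,0, 0,1,-110,0,0, 0,1,-128,0,0, 0,1,-128,0,0, 0,1,-128,0,1, 0,1,-128,0,1]' 60
python3 -m jog '[0,0,0,0,1, 0,0,0,0,1, 0,0,0,0,1, 0,0,0,0,1, 0,0,0,0,1, 0,0,0,0,1, 0,0,0,0,1, 0,0,0,0,1]' 60
python3 -c "
from plant import *;print(get_obs())"
```

```text
t: 2.87
tcp_pos: [0.4446, 0.1734, 0.0553]
orientation: [-0.637, 3.074, 0.0]
ft_force: [0.3, -0.4, -0.1]
width: 0.0637
grasp_force: 0.0
t: 3.53
tcp_pos: [0.4446, 0.173, 0.0548]
orientation: [-0.636, 3.074, 0.001]
ft_force: [-1.6, 1.6, 5.0]
width: 0.0234
grasp_force: 59.9
{'t': 3.5333, 'q': array([ 2.99560378e-01, -2.10007351e-01,  1.83336113e+00,  1.56473988e-04,
        1.51564571e+00, -1.67919430e+00]), 'dq': array([ 0.00122567, -0.00028038,  0.00051569,  0.00048124,  0.00083876,
       -0.00097682]), 'effort': array([-2.43767090e-01, -2.89238870e+01, -3.78227699e+01, -1.52687263e-01,
       -1.41606973e-01,  1.62710552e-02]), 'tcp_pos': array([0.44460665, 0.17295925, 0.05480887]), 'orientation': array([-6.35852073e-01,  3.07395144e+00,  6.32536371e-04]), 'ft_force': array([-1.58791051,  1.58460333,  5.00816903]), 'ft_torque': array([-0.01953664,  0.13372507, -0.02324075]), 'grasp_force': 59.88138198852539, 'width': 0.02340913458221119}
```

```bash
python3 -m jog '[0,0,0,0,1, 0,0,10,0,1, 0,0,30,0,1, 0,0,60,0,1, 0,0,95,0,1, 0,0,130,0,1, 0,0,165,0,1, 0,0,200,0,1]' 110
python3 -m jog '[-15,-5,30,0,1, -30,-15,60,0,1, -45,-30,65,-5,1, -55,-55,65,-10,1, -60,-80,65,-15,1, -60,-110,65,-20,1, -60,-140,65,-26,1, -60,-165,65,-32,1]'
python3 -m jog '[0,-25,0,-5,1, 0,-50,0,-9,1, 0,-75,0,-9,1, 0,-90,0,-9,1, 0,-100,0,-9,1, 0,-100,0,-9,1, 0,-100,0,-9,1, 0,-100,0,-9,1]'
python3 - <<'E'
from h import *;from plant import *
for n in("side","top","wrist"):
    c=camera(n);cv2.imwrite(f"pics/m_{n}.png",c["frame"][:,:,::-1])
    import pickle;pickle.dump(c,open(f"m_{n}.pkl","wb"))
a=cv2.imread("pics/m_side.png")[90:290,230:430];b=cv2.imread("pics/m_top.png")[100:300,270:470]
cv2.imwrite("pics/m.png",np.hstack([cv2.resize(a,None,fx=2,fy=3,interpolation=2),cv2.resize(b,None,fx=2,fy=3,interpolation=2)]))
E
```

```text
t: 4.2
tcp_pos: [0.4432, 0.1724, 0.255]
orientation: [0.636, -3.076, 0.0]
ft_force: [0.9, -0.1, -1.8]
width: 0.0226
grasp_force: 107.7
t: 4.87
tcp_pos: [0.383, 0.0061, 0.3185]
orientation: [-0.245, -3.132, 0.001]
ft_force: [-0.2, 0.7, -1.5]
width: 0.0222
grasp_force: 107.8
t: 5.53
tcp_pos: [0.3838, -0.0916, 0.3184]
orientation: [-0.48, -3.105, -0.001]
ft_force: [0.6, 0.2, -1.8]
width: 0.0225
grasp_force: 107.9
```

View pics/m.png

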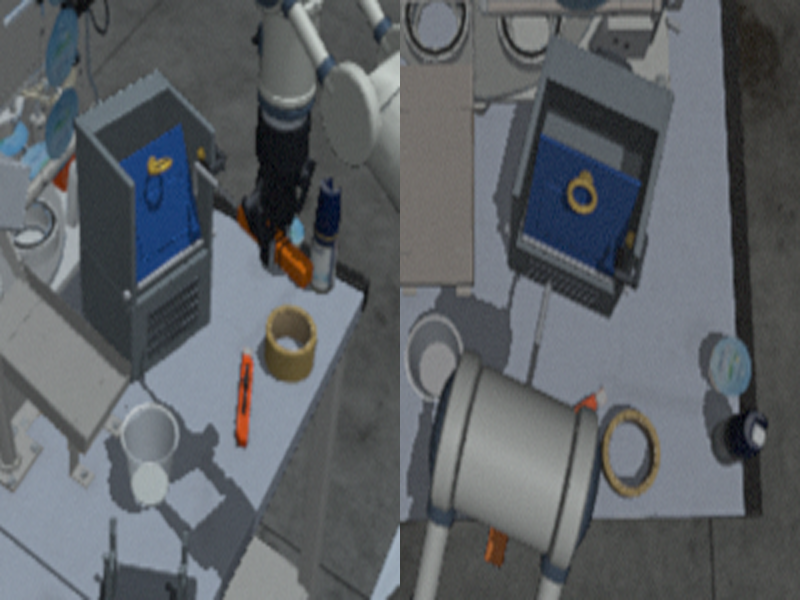

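The side half shows the hook pin at about (207,178) in front of the box. The top half shows the rod end at (548,285) and the ring at (583,193), and both are unobstructed.

Run:
```python
from h import *;import pickle
s,t=[pickle.load(open(f"m_{n}.pkl","rb")) for n in("side","top")]
yaw=np.radians(-17.6);u=np.array([np.cos(yaw),np.sin(yaw),0]);tcp=np.array([.3838,-.0916,.3184])
hand=tcp+[0,0,.019]
print("rod end pred",proj(t,hand+.181*u),"tip side pred",proj(s,hand+.177*u-[0,0,.04]),"rodtop side pred",proj(s,hand+.181*u))
print("rod end cast",onz(t,(344.2,194.7),.337), "exp",hand+.183*u)
Y=np.radians(-18.2);U=np.array([np.cos(Y),np.sin(Y),0])
for O in((.6285,-.1935,0),):
  for a in(.4,.45,.5,.55):
    R=np.array(O)+U*(.125*np.sin(a)-.028*np.cos(a))+[0,0,.14+.125*np.cos(a)+.028*np.sin(a)]
    T=np.array(O)+U*.15*np.sin(a)+[0,0,.14+.15*np.cos(a)];V=np.array([-U[1],U[0],0])*.075
    print(a,"ring",R.round(4),proj(t,R).round(1),proj(s,R).round(1),"corners T",proj(t,T+V).round(1),proj(t,T-V).round(1),"S",proj(s,T+V).round(1),proj(s,T-V).round(1))
for c,roi in((t,(340,150,385,180)),(s,(290,130,335,160))):
    m=mask(c["frame"],(15,90,90),(34,255,255));x0,y0,x1,y1=roi;k=m[y0:y1,x0:x1]
    cs=max(cv2.findContours(k,0,1)[0],key=cv2.contourArea);print("ring bbox",np.add(cv2.boundingRect(cs),(x0,y0,0,0)),"hull ellipse",cv2.fitEllipse(cs))
    h=cv2.findContours(255-k,1,1)[0]; print([ (np.add(cv2.boundingRect(q)[:2],(x0,y0)).tolist(),cv2.boundingRect(q)[2:]) for q in h if cv2.contourArea(q)<200])
    print((k>0).astype(int).sum(0).tolist())
```

```text
rod end pred [343.69005945 194.28818787] tip side pred [328.10433667 154.2072123 ] rodtop side pred [327.62349347 143.50482953]
rod end cast [ 0.55530179 -0.14767033  0.337     ] exp [ 0.55823389 -0.14693369  0.3374    ]
0.4 ring [ 0.6502 -0.2006  0.266 ] [360.3 167.6] [312.1 144.6] corners T [339.1 147.2] [389.7 162.6] S [288.5 144.9] [322.1 129.8]
0.45 ring [ 0.6562 -0.2026  0.2647] [360.9 165.7] [310.9 144.1] corners T [339.7 145.5] [390.2 160.8] S [287.4 144.7] [320.8 129.7]
0.5 ring [ 0.6621 -0.2045  0.2631] [361.4 163.9] [309.8 143.7] corners T [340.4 143.8] [390.6 159. ] S [286.2 144.7] [319.6 129.8]
0.55 ring [ 0.6679 -0.2065  0.2612] [361.9 162.2] [308.7 143.4] corners T [340.9 142.2] [390.9 157.4] S [285.1 144.7] [318.5 129.9]
ring bbox [354 157  14  14] hull ellipse ((20.664947509765625, 14.204429626464844), (12.585237503051758, 13.115457534790039), 95.48049926757812)
[([356, 162], (10, 7)), ([353, 156], (16, 16))]
[0, 0, 0, 0, 0, 0, 0, 0, 0, 0, 0, 0, 0, 0, 5, 7, 7, 5, 5, 5, 6, 6, 7, 7, 8, 7, 8, 4, 0, 0, 0, 0, 0, 0, 0, 0, 0, 0, 0, 0, 0, 0, 0, 0, 0]
ring bbox [304 143  12   5] hull ellipse ((18.532947540283203, 14.815275192260742), (4.140028953552246, 11.651195526123047), 83.45105743408203)
[([303, 142], (14, 7)), ([328, 138], (5, 5))]
[0, 0, 0, 0, 0, 0, 0, 0, 0, 0, 0, 0, 0, 0, 3, 5, 5, 5, 4, 4, 4, 4, 4, 3, 3, 1, 0, 0, 0, 0, 0, 0, 0, 0, 0, 0, 0, 0, 0, 2, 3, 2, 0, 0, 0]
```

```bash
python3 -m jog '[20,-11,0,0,1, 42,-22,0,0,1, 63,-34,0,0,1, 80,-43,0,0,1, 95,-50,0,0,1, 105,-56,0,0,1, 105,-56,0,0,1, 105,-56,0,0,1]'
python3 - <<'E'
from h import *;from plant import *
for n in("side","top"):
    c=camera(n);cv2.imwrite(f"pics/n_{n}.png",c["frame"][:,:,::-1])
print(get_obs()["tcp_pos"],get_obs()["orientation"])
a=cv2.imread("pics/n_side.png")[110:190,280:360];b=cv2.imread("pics/n_top.png")[130:210,320:400]
cv2.imwrite("pics/n.png",np.hstack([cv2.resize(x,None,fx=5,fy=5,interpolation=2) for x in(a,b)]))
E
```

```text
t: 6.35
tcp_pos: [0.4889, -0.1478, 0.3178]
orientation: [-0.48, -3.103, -0.001]
ft_force: [-0.6, 0.2, -2.0]
width: 0.0228
grasp_force: 107.9
[ 0.48844366 -0.14768801  0.31859678] [4.80179826e-01 3.10464499e+00 9.14943524e-05]
```

View pics/n.png

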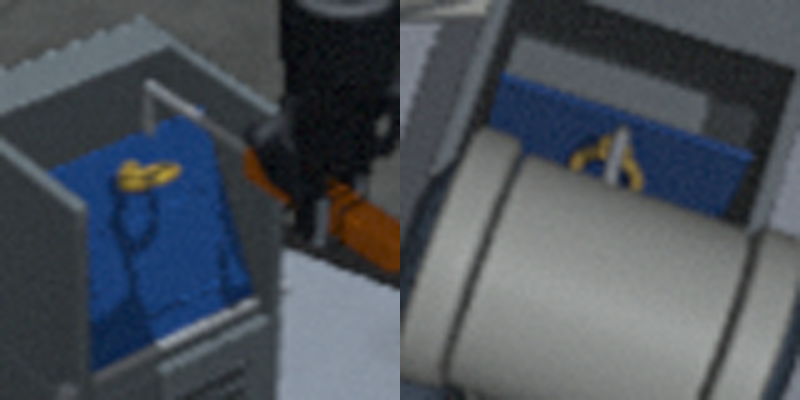

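The side half shows the pin above the ring, from (150,85) to (148,132), with the ring at (148,175). The top half shows the rod end at (622,130), just over the far part of the ring.

Run:
```python
from h import *;import pickle
s,t=[pickle.load(open(f"m_{n}.pkl","rb")) for n in("side","top")]
f=lambda x,x0,y,y0:(x0+(x+.5)/5-.5,y0+(y+.5)/5-.5)
u=np.array([.9532,-.3024,0]);tcp=np.array([.4886,-.1477,.3182]);h=tcp+[0,0,.019]
print("rod end",onz(t,f(222,320,127,130),.340),"pred",h+.183*u)
print("bend side",f(150,280,83,110),"pred",proj(s,h+.183*u+[0,0,.003]),"tip",f(148,280,133,110),"pred",proj(s,h+.177*u-[0,0,.04]))
print("tip cast",onz(s,f(148,280,133,110),.2975),"pred",h+.177*u, "ring top cast",onz(t,(360.5,165),.2645))
```

```text
rod end [ 0.66280762 -0.20269406  0.34      ] pred [ 0.6630356 -0.2030392  0.3372   ]
bend side (309.6, 126.2) pred [309.3491086  124.89594356] tip (309.2, 136.2) pred [310.46101633 136.35596001]
tip cast [ 0.66121628 -0.19927942  0.2975    ] pred [ 0.6573164 -0.2012248  0.3372   ] ring top cast [ 0.65841754 -0.20163949  0.2645    ]
```

Hook and ring agree within about 2 mm, so I'll lower it.

```bash
python3 -m jog '[0,0,-5,0,1, 0,0,-10,0,1, 0,0,-14,0,1, 0,0,-18,0,1, 0,0,-22,0,1, 0,0,-25,0,1, 0,0,-27,0,1, 0,0,-28,0,1]'
python3 -m jog '[0,0,-1,0,1, 0,0,-2,0,1, 0,0,-3,0,1, 0,0,-4,0,1, 0,0,-5,0,1, 0,0,-6,0,1, 0,0,-7,0,1, 0,0,-8,0,1]'
```

```text
t: 7.12
tcp_pos: [0.4887, -0.1483, 0.2898]
orientation: [-0.481, -3.104, -0.0]
ft_force: [0.1, -0.3, -1.8]
width: 0.0223
grasp_force: 107.9
t: 7.78
tcp_pos: [0.4888, -0.1483, 0.2822]
orientation: [0.481, 3.104, -0.0]
ft_force: [-0.4, -0.2, -1.8]
width: 0.0229
grasp_force: 107.9
```

```bash
python3 -m jog '[0,0,-1,0,1, 0,0,-2,0,1, 0,0,-4,0,1, 0,0,-5,0,1, 0,0,-6,0,1, 0,0,-7,0,1, 0,0,-8,0,1, 0,0,-8,0,1]'
python3 -m jog '[0,0,-1,0,1, 0,0,-2,0,1, 0,0,-4,0,1, 0,0,-5,0,1, 0,0,-6,0,1, 0,0,-7,0,1, 0,0,-8,0,1, 0,0,-8,0,1]'
python3 - <<'E'
from h import *;from plant import *
c=camera("side");cv2.imwrite("pics/p1.png",cv2.resize(c["frame"][110:190,280:360,::-1],None,fx=5,fy=5,interpolation=2))
E
```

```text
t: 8.45
tcp_pos: [0.4887, -0.1483, 0.2741]
orientation: [-0.481, -3.104, -0.0]
ft_force: [-1.1, -0.4, -2.2]
width: 0.0225
grasp_force: 107.9
t: 9.12
tcp_pos: [0.4887, -0.1483, 0.2661]
orientation: [-0.481, -3.104, -0.0]
ft_force: [-0.6, 0.4, -1.8]
width: 0.0224
grasp_force: 107.9
```

View pics/p1.png

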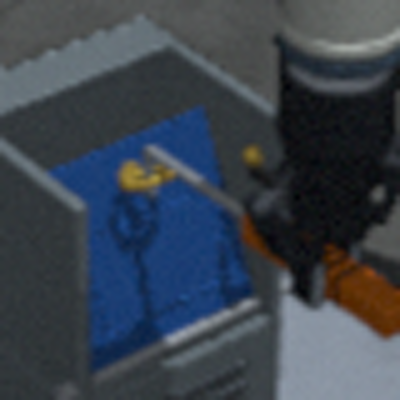

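The side view shows the rod end at (150,150) down at ring level, with the pin inside the ring and no force on it. I'll start pulling.

```bash
python3 -m jog '[-2,1,0,0,1, -4,1,0,0,1, -6,2,0,0,1, -8,3,0,0,1, -10,3,0,0,1, -12,4,0,0,1, -14,5,0,0,1, -16,5,0,0,1]'
python3 -m jog '[-2,1,0,0,1, -4,1,0,0,1, -6,2,0,0,1, -8,3,0,0,1, -9,3,0,0,1, -10,3,0,0,1, -11,4,0,0,1, -12,4,0,0,1]'
```

```text
t: 9.83
tcp_pos: [0.473, -0.1434, 0.2666]
orientation: [0.481, 3.103, -0.0]
ft_force: [3.5, -1.1, -1.1]
width: 0.0228
grasp_force: 107.9
t: 10.5
tcp_pos: [0.4608, -0.1392, 0.2664]
orientation: [0.481, 3.104, 0.0]
ft_force: [3.0, 0.4, 0.1]
width: 0.0226
grasp_force: 108.1
```

```bash
python3 -m jog '[-1,0,0,0,1, -2,1,0,0,1, -3,1,0,0,1, -4,1,0,0,1, -5,2,0,0,1, -6,2,0,0,1, -7,2,0,0,1, -8,3,0,0,1]'
python3 -m jog '[-0.5,0,0,0,1, -1,0,0,0,1, -1.5,0.5,0,0,1, -2,0.5,0,0,1, -2.5,1,0,0,1, -3,1,0,0,1, -3.5,1,0,0,1, -4,1,0,0,1]'
python3 -m jog '[-0.5,0,0,0,1, -1,0,0,0,1, -1.5,0.5,0,0,1, -2,0.5,0,0,1, -2.5,1,0,0,1, -3,1,0,0,1, -3.5,1,0,0,1, -4,1,0,0,1]'
```

```text
t: 11.17
tcp_pos: [0.4527, -0.1364, 0.2663]
orientation: [-0.481, -3.104, 0.0]
ft_force: [3.5, -1.7, -0.4]
width: 0.0226
grasp_force: 108.0
t: 11.83
tcp_pos: [0.4488, -0.1352, 0.2662]
orientation: [-0.481, -3.104, -0.0]
ft_force: [3.7, 0.3, -0.6]
width: 0.0224
grasp_force: 108.0
t: 12.5
tcp_pos: [0.4448, -0.1342, 0.2662]
orientation: [-0.481, -3.104, -0.001]
ft_force: [4.7, 1.3, -1.6]
width: 0.0226
grasp_force: 108.0
```

```bash
python3 -m jog '[-0.5,0,0,0,1, -1,0,0,0,1, -1.5,0.5,0,0,1, -2,0.5,0,0,1, -2.3,1,0,0,1, -2.6,1,0,0,1, -3,1,0,0,1, -3,1,0,0,1]'
python3 -m jog '[-0.5,0,0,0,1, -1,0,0,0,1, -1.5,0.5,0,0,1, -2,0.5,0,0,1, -2.3,1,0,0,1, -2.6,1,0,0,1, -3,1,0,0,1, -3,1,0,0,1]'
```

```text
t: 13.17
tcp_pos: [0.4418, -0.1333, 0.2662]
orientation: [0.481, 3.105, 0.0]
ft_force: [4.8, 1.8, -2.1]
width: 0.0225
grasp_force: 107.9
t: 13.83
tcp_pos: [0.4394, -0.1324, 0.266]
orientation: [0.481, 3.103, 0.0]
ft_force: [7.5, 0.5, -3.8]
width: 0.0226
grasp_force: 107.8
```

```bash
python3 -m jog '[-0.2,0,0,0,1, -0.5,0,0,0,1, -0.8,0,0,0,1, -1.1,0.5,0,0,1, -1.4,0.5,0,0,1, -1.7,0.5,0,0,1, -1.9,0.6,0,0,1, -1.9,0.6,0,0,1]'
```

```text
t: 14.5
tcp_pos: [0.4372, -0.1317, 0.2659]
orientation: [0.481, 3.104, 0.0]
ft_force: [7.1, 1.1, -2.8]
width: 0.0226
grasp_force: 107.8
```

```bash
python3 -m jog '[-0.2,0,0,0,1, -0.5,0,0,0,1, -0.8,0,0,0,1, -1.1,0.5,0,0,1, -1.4,0.5,0,0,1, -1.7,0.5,0,0,1, -1.9,0.6,0,0,1, -1.9,0.6,0,0,1]'
```

```text
t: 15.17
tcp_pos: [0.4352, -0.1311, 0.2658]
orientation: [-0.481, -3.104, -0.001]
ft_force: [7.5, 0.7, -4.2]
width: 0.0221
grasp_force: 107.8
```

```bash
python3 -m jog '[-0.2,0,0,0,1, -0.5,0,0,0,1, -0.8,0,0,0,1, -1.1,0.5,0,0,1, -1.4,0.5,0,0,1, -1.7,0.5,0,0,1, -1.9,0.6,0,0,1, -1.9,0.6,0,0,1]'
```

```text
t: 15.83
tcp_pos: [0.4333, -0.1304, 0.2656]
orientation: [-0.481, -3.104, -0.001]
ft_force: [7.4, 0.4, -4.0]
width: 0.0227
grasp_force: 107.8
```

```bash
python3 -m jog '[-0.2,0,0,0,1, -0.5,0,0,0,1, -0.8,0,0,0,1, -1.1,0.5,0,0,1, -1.4,0.5,0,0,1, -1.7,0.5,0,0,1, -1.9,0.6,0,0,1, -1.9,0.6,0,0,1]'
```

```text
t: 16.5
tcp_pos: [0.4314, -0.1298, 0.2655]
orientation: [-0.48, -3.104, -0.001]
ft_force: [6.4, 0.5, -4.8]
width: 0.0225
grasp_force: 107.9
```

```bash
python3 -m jog '[-0.2,0,0,0,1, -0.5,0,0,0,1, -0.8,0,0,0,1, -1.1,0.5,0,0,1, -1.4,0.5,0,0,1, -1.7,0.5,0,0,1, -1.9,0.6,0,0,1, -1.9,0.6,0,0,1]'
```

```text
t: 17.17
tcp_pos: [0.4292, -0.129, 0.2653]
orientation: [-0.48, -3.103, -0.001]
ft_force: [6.8, 1.4, -4.1]
width: 0.0228
grasp_force: 107.9
```

```bash
python3 -m jog '[-0.2,0,0,0,1, -0.5,0,0,0,1, -0.8,0,0,0,1, -1.1,0.5,0,0,1, -1.4,0.5,0,0,1, -1.7,0.5,0,0,1, -1.9,0.6,0,0,1, -1.9,0.6,0,0,1]'
```

```text
t: 17.83
tcp_pos: [0.4271, -0.1284, 0.2651]
orientation: [-0.48, -3.102, -0.002]
ft_force: [5.0, 1.9, -4.6]
width: 0.0226
grasp_force: 107.9
```

Run:
```python
from h import *;from plant import *
s=camera("side");t=camera("top")
for c,roi in((s,(285,110,340,190)),(t,(320,130,400,205))):
    x0,y0,x1,y1=roi
    for lo,hi in(((15,90,90),(34,255,255)),((105,120,60),(125,255,255))):
        k=mask(c["frame"],lo,hi)[y0:y1,x0:x1]
        cs=[q for q in cv2.findContours(k,0,1)[0] if cv2.contourArea(q)>6]
        print([(np.add(cv2.approxPolyDP(q,2,True)[:,0],(x0,y0)).tolist()) for q in cs])
Y=np.radians(-18.2);U=np.array([np.cos(Y),np.sin(Y),0]);V=np.array([-U[1],U[0],0])*.075;O=np.array((.6285,-.1935,0))
for a in(-.1,-.05,0,.05,.1):
    R=O+U*(.125*np.sin(a)-.028*np.cos(a))+[0,0,.14+.125*np.cos(a)+.028*np.sin(a)];T=O+U*.15*np.sin(a)+[0,0,.14+.15*np.cos(a)]
    print(a,"ring",R.round(4),proj(s,R).round(1),proj(t,R).round(1),"S",proj(s,T+V).round(1),proj(s,T-V).round(1),"T",proj(t,T+V).round(1),proj(t,T-V).round(1))
o=get_obs();print(o["tcp_pos"],o["ft_force"],o["ft_torque"])
h=o["tcp_pos"]+[0,0,.019];print("pin mid",h+.178*np.array([.9532,-.3024,0])-[0,0,.02])
cv2.imwrite("pics/q1.png",np.hstack([cv2.resize(s["frame"][110:190,280:360,::-1],None,fx=5,fy=5,interpolation=2),cv2.resize(t["frame"][130:210,320:400,::-1],None,fx=5,fy=5,interpolation=2)]))
```

```text
[[[313, 148], [315, 154], [324, 153], [318, 154], [314, 151], [320, 148]]]
[[[330, 135], [297, 149], [298, 183], [331, 168], [329, 156], [325, 154], [321, 159], [311, 153], [313, 145], [321, 146], [330, 152]]]
[[[358, 172], [349, 177], [350, 186], [352, 176], [357, 176], [361, 180], [357, 188], [362, 184]]]
[[[364, 178], [372, 182], [372, 186], [375, 183], [374, 180]], [[340, 171], [343, 175], [350, 174]], [[334, 161], [335, 164], [384, 178]]]
-0.1 ring [ 0.5902 -0.1809  0.2616] [323.8 154. ] [353.8 188.5] S [301.7 152. ] [335.7 136.2] T [331.6 169.7] [383.4 185.6]
-0.05 ring [ 0.596  -0.1828  0.2634] [322.6 152.7] [354.5 186.3] S [300.3 150.9] [334.3 135.1] T [332.4 167.2] [384.1 183.1]
0 ring [ 0.6019 -0.1848  0.265 ] [321.5 151.5] [355.2 184.1] S [299.  149.8] [332.9 134.1] T [333.2 164.7] [384.9 180.6]
0.05 ring [ 0.6079 -0.1867  0.2662] [320.3 150.4] [355.8 182. ] S [297.6 148.8] [331.5 133.3] T [334.  162.3] [385.6 178.1]
0.1 ring [ 0.6139 -0.1887  0.2672] [319.1 149.3] [356.5 179.8] S [296.2 147.9] [330.1 132.5] T [334.8 159.9] [386.3 175.7]
[ 0.42712169 -0.12835673  0.26510083] [ 5.49268682  1.4236269  -5.66331662] [ 0.45767597 -0.39273769  0.59143197]
pin mid [ 0.59679129 -0.18218393  0.26410083]
```

View pics/q1.png

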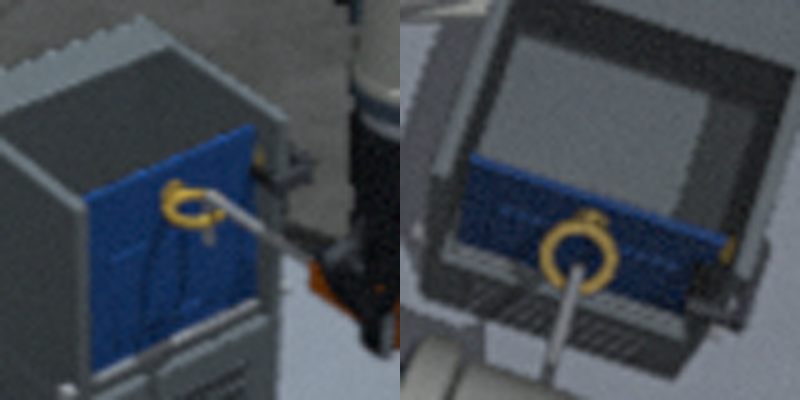

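The picture shows the hook seated on the ring's near rim, with the flap nearly upright and its edge reaching the roller at (728,245). The flap is at about +0.05 rad, so I'll keep pulling with a slight shift in +y to relieve the side load.

```bash
python3 -m jog '[-0.2,0.2,0,0,1, -0.4,0.5,0,0,1, -0.6,0.8,0,0,1, -0.8,1,0,0,1, -1,1.2,0,0,1, -1.2,1.4,0,0,1, -1.4,1.6,0,0,1, -1.4,1.6,0,0,1]'
```

```text
t: 18.6
tcp_pos: [0.4255, -0.1272, 0.2649]
orientation: [-0.482, -3.101, -0.0]
ft_force: [6.1, -0.2, -6.2]
width: 0.0228
grasp_force: 107.9
```

```bash
python3 -m jog '[-0.2,0.2,0,0,1, -0.4,0.4,0,0,1, -0.6,0.6,0,0,1, -0.8,0.7,0,0,1, -1,0.8,0,0,1, -1.2,0.9,0,0,1, -1.4,1,0,0,1, -1.4,1,0,0,1]'; python3 -c "
from plant import *;print(get_obs()['ft_force'],get_obs()['ft_torque'])"
```

```text
t: 19.27
tcp_pos: [0.4252, -0.1267, 0.2647]
orientation: [-0.483, -3.104, 0.001]
ft_force: [11.4, -2.6, -7.2]
width: 0.0225
grasp_force: 107.9
[11.36072966 -2.59435343 -7.20981561] [-0.08770567 -0.92719979  0.2111562 ]
```

```bash
python3 -m jog '[0,0,-0.3,0,1, -0.1,0,-0.6,0,1, -0.2,0,-0.9,0,1, -0.3,0.1,-1,0,1, -0.4,0.1,-1,0,1, -0.5,0.1,-1,0,1, -0.5,0.1,-1,0,1, -0.5,0.1,-1,0,1]'; python3 -c "
from plant import *;print(get_obs()['ft_force'],get_obs()['ft_torque'],get_obs()['tcp_pos'])"
```

```text
t: 19.93
tcp_pos: [0.4251, -0.1267, 0.2641]
orientation: [0.482, 3.103, -0.001]
ft_force: [13.5, -2.4, -6.5]
width: 0.0225
grasp_force: 107.9
[13.45079739 -2.35938643 -6.48851875] [-0.13776396 -1.22687486  0.23239307] [ 0.42505148 -0.1267333   0.26411489]
```

```bash
python3 -m jog '[0,0,-0.3,0,1, -0.1,0,-0.5,0,1, -0.2,0,-0.7,0,1, -0.2,0,-0.7,0,1, -0.2,0,-0.7,0,1, -0.2,0,-0.7,0,1, -0.2,0,-0.7,0,1, -0.2,0,-0.7,0,1]'; python3 -c "
from plant import *;print(get_obs()['ft_force'],get_obs()['ft_torque'],get_obs()['tcp_pos'])"
```

```text
t: 20.6
tcp_pos: [0.425, -0.1268, 0.2636]
orientation: [0.482, 3.103, -0.001]
ft_force: [12.6, -2.0, -6.1]
width: 0.0223
grasp_force: 107.9
[12.60917391 -2.03770969 -6.09980503] [-0.17475263 -1.36468228  0.30536304] [ 0.42499648 -0.12675959  0.26362502]
```

```bash
python3 -m jog '[-0.1,0,0,0,1, -0.2,0,0,0,1, -0.3,0.1,0,0,1, -0.3,0.1,0,0,1, -0.3,0.1,0,0,1, -0.3,0.1,0,0,1, -0.3,0.1,0,0,1, -0.3,0.1,0,0,1]'; python3 -c "
from plant import *;print(get_obs()['ft_force'],get_obs()['ft_torque'],get_obs()['tcp_pos'])"
```

```text
t: 21.27
tcp_pos: [0.4249, -0.1267, 0.2636]
orientation: [0.482, 3.102, -0.001]
ft_force: [14.6, -2.6, -7.1]
width: 0.0224
grasp_force: 107.9
[14.57375739 -2.6246711  -7.09804733] [-0.16852109 -1.53675925  0.27735797] [ 0.42493671 -0.12672618  0.26363589]
```

```bash
python3 -m jog '[0.5,0,0,0,1, 1,-0.3,0,0,1, 1.5,-0.4,0,0,1, 2,-0.6,0,0,1, 3,-0.9,0,0,1, 4,-1.2,0,0,1, 5,-1.5,0,0,1, 6,-1.8,0,0,1]'
python3 -m jog '[1,0,0,0,1, 2,-0.6,0,0,1, 3,-0.9,0,0,1, 4,-1.2,0,0,1, 5,-1.5,0,0,1, 5,-1.5,0,0,1, 5,-1.5,0,0,1, 5,-1.5,0,0,1]'
```

```text
t: 21.93
tcp_pos: [0.4293, -0.128, 0.2648]
orientation: [-0.483, -3.104, 0.001]
ft_force: [-0.2, 0.5, -1.2]
width: 0.0223
grasp_force: 108.6
t: 22.6
tcp_pos: [0.4346, -0.1292, 0.2646]
orientation: [-0.481, -3.104, -0.0]
ft_force: [1.3, -0.6, -2.0]
width: 0.0228
grasp_force: 108.6
```

```bash
python3 -m jog '[0,0,2,0,1, 0,0,5,0,1, 0,0,8,0,1, 0,0,11,0,1, 0,0,14,0,1, 0,0,17,0,1, 0,0,20,0,1, 0,0,23,0,1]'
python3 -m jog '[0,0,4,0,1, 0,0,9,0,1, 0,0,14,0,1, 0,0,20,0,1, 0,0,25,0,1, 0,0,30,0,1, 0,0,30,0,1, 0,0,30,0,1]'
python3 - <<'E'
from h import *;from plant import *
s=camera("side");t=camera("top")
for c,roi in((s,(285,110,340,190)),(t,(320,130,400,205))):
    x0,y0,x1,y1=roi
    for lo,hi in(((15,90,90),(34,255,255)),((105,120,60),(125,255,255))):
        k=mask(c["frame"],lo,hi)[y0:y1,x0:x1]
        cs=[q for q in cv2.findContours(k,0,1)[0] if cv2.contourArea(q)>6]
        print([(np.add(cv2.approxPolyDP(q,2,True)[:,0],(x0,y0)).tolist()) for q in cs])
E
```

```text
t: 23.27
tcp_pos: [0.4346, -0.1293, 0.288]
orientation: [0.481, 3.104, -0.0]
ft_force: [-0.8, -0.3, -2.1]
width: 0.0226
grasp_force: 108.6
t: 23.93
tcp_pos: [0.4347, -0.1293, 0.318]
orientation: [0.481, 3.104, -0.0]
ft_force: [-0.0, 0.1, -2.0]
width: 0.0225
grasp_force: 108.6
[[[313, 148], [315, 154], [324, 153], [321, 148]]]
[[[323, 138], [321, 145], [316, 140], [296, 149], [298, 183], [330, 168], [330, 146]]]
[[[360, 176], [361, 183], [357, 188], [362, 184]], [[352, 176], [348, 179], [349, 184]]]
[[[364, 178], [365, 181], [375, 183]], [[339, 170], [342, 174], [350, 174]], [[334, 161], [384, 178]]]
```

```bash
python3 -m jog '[-12,4,0,0,1, -25,8,0,0,1, -38,14,0,0,1, -46,24,0,0,1, -50,32,0,0,1, -51,38,0,0,1, -51,38,0,0,1, -51,38,0,0,1]'
python3 - <<'E'
from h import *;from plant import *;import pickle
o=get_obs();print(o["tcp_pos"],o["orientation"])
for n,roi in(("side",(300,120,400,200)),("top",(320,150,380,300))):
    c=camera(n);m=pickle.load(open(f"m_{n}.pkl","rb"));x0,y0,x1,y1=roi
    k=lambda f:cv2.findNonZero(mask(f,(5,150,100),(18,255,255))[y0:y1,x0:x1])
    for f in(m["frame"],c["frame"]):
        p=k(f);print(n,len(p),(p.mean(0)+[x0,y0]).round(2),cv2.minAreaRect(p))
    cv2.imwrite(f"pics/r_{n}.png",c["frame"][:,:,::-1])
a,b=[cv2.imread(f"pics/{q}_side.png")[115:215,300:400] for q in"mr"]
c,d=[cv2.imread(f"pics/{q}_top.png")[170:270,310:410] for q in"mr"]
cv2.imwrite("pics/r.png",np.vstack([np.hstack([cv2.resize(x,None,fx=3,fy=3,interpolation=2) for x in q]) for q in((a,b),(c,d))]))
E
```

```text
t: 24.7
tcp_pos: [0.3839, -0.091, 0.3174]
orientation: [0.48, 3.105, -0.0]
ft_force: [-1.1, 0.4, -0.7]
width: 0.0225
grasp_force: 108.6
[ 0.38389539 -0.09104711  0.31744924] [ 4.79851053e-01  3.10468051e+00 -2.37780066e-04]
side 72 [[377.08 176.62]] ((76.68689727783203, 55.17251968383789), (18.42660903930664, 7.121941089630127), 42.709388732910156)
side 76 [[377.17 177.11]] ((76.50000762939453, 55.500003814697266), (18.384777069091797, 8.485280990600586), 45.0)
top 17 [[364.65 233.76]] ((44.0, 83.5), (3.0, 6.0), 90.0)
top 18 [[364.28 233.89]] ((42.3780517578125, 83.90245056152344), (3.2025146484375, 9.165818214416504), 83.6598129272461)
```

View pics/r.png

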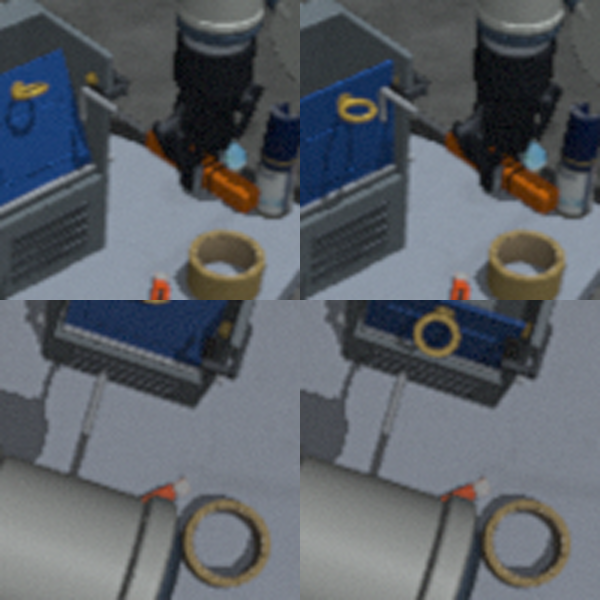

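The before (left) and after (right) views match, so the pole hasn't slipped in the grip, and the flap stays upright with the ring at (435,335). I'll return to the cradle.

```bash
python3 -m jog '[0,15,0,2,1, 0,35,0,4,1, 0,60,0,9,1, 0,85,0,14,1, 0,110,0,20,1, 0,135,0,26,1, 0,160,0,31,1, 0,185,0,36,1]'
python3 -m jog '[0,20,0,4,1, 5,40,0,5,1, 20,55,0,5,1, 35,68,-20,5,1, 50,76,-40,5,1, 61,79,-60,5,1, 61,79,-64,5,1, 61,79,-64,5,1]'
python3 -c "
from plant import *;print(get_obs()['tcp_pos'],get_obs()['orientation'])"
```

```text
t: 25.47
tcp_pos: [0.3838, 0.0948, 0.3174]
orientation: [0.508, -3.1, 0.0]
ft_force: [0.4, -0.9, -2.0]
width: 0.0228
grasp_force: 108.6
t: 26.13
tcp_pos: [0.4442, 0.1724, 0.251]
orientation: [0.635, -3.071, 0.001]
ft_force: [-0.1, -0.1, -0.5]
width: 0.0226
grasp_force: 108.6
[0.44418306 0.17242202 0.2510317 ] [ 6.34848242e-01 -3.07106745e+00  9.97519593e-04]
```

```bash
python3 -m jog '[0.4,0.5,-30,0,1, 0.4,0.5,-60,0,1, 0.4,0.5,-90,0,1, 0.4,0.5,-115,0,1, 0.4,0.5,-130,0,1, 0.4,0.5,-140,0,1, 0.4,0.5,-145,0,1, 0.4,0.5,-145,0,1]'
python3 -m jog '[0,0,-6,0,1, 0,0,-12,0,1, 0,0,-18,0,1, 0,0,-24,0,1, 0,0,-30,0,1, 0,0,-36,0,1, 0,0,-42,0,1, 0,0,-46,0,1]'
```

```text
t: 26.8
tcp_pos: [0.445, 0.1731, 0.109]
orientation: [-0.636, 3.076, 0.0]
ft_force: [0.3, 0.2, -0.8]
width: 0.0226
grasp_force: 108.6
t: 27.47
tcp_pos: [0.4446, 0.1732, 0.0615]
orientation: [0.636, -3.075, 0.0]
ft_force: [0.4, 0.6, -1.7]
width: 0.0225
grasp_force: 108.6
```

```bash
python3 -m jog '[0,0,-1,0,1, 0,0,-2,0,1, 0,0,-3,0,1, 0,0,-4,0,1, 0,0,-5,0,1, 0,0,-5.5,0,1, 0,0,-5.5,0,1, 0,0,-5.5,0,1]'
```

```text
t: 28.13
tcp_pos: [0.445, 0.1733, 0.0572]
orientation: [-0.636, 3.076, 0.0]
ft_force: [-0.5, -0.5, -1.1]
width: 0.0222
grasp_force: 108.6
```

```bash
python3 -m jog '[0,0,-0.5,0,1, 0,0,-1,0,1, 0,0,-1.2,0,1, 0,0,-1.2,0,1, 0,0,-1.2,0,1, 0,0,-1.2,0,1, 0,0,-1.2,0,1, 0,0,-1.2,0,1]' 20
```

```text
t: 28.8
tcp_pos: [0.445, 0.1733, 0.0559]
orientation: [-0.636, 3.076, 0.0]
ft_force: [0.1, -0.9, -0.9]
width: 0.0225
grasp_force: 108.6
```

```bash
python3 -m jog '[0,0,-0.3,0,1, 0,0,-0.6,0,1, 0,0,-0.9,0,1, 0,0,-1.2,0,1, 0,0,-1.2,0,1, 0,0,-1.2,0,1, 0,0,-1.2,0,1, 0,0,-1.2,0,1]'
```

```text
t: 29.47
tcp_pos: [0.445, 0.1733, 0.055]
orientation: [-0.636, 3.076, -0.0]
ft_force: [-1.1, -0.3, 1.4]
width: 0.023
grasp_force: 108.8
```

Contact with the slot floor. I'll open, rise, back off and check.

```bash
python3 -m jog '[0,0,0,0,0.7, 0,0,0,0,0.5, 0,0,0,0,0.3, 0,0,0,0,0, 0,0,0,0,0, 0,0,0,0,0, 0,0,0,0,0, 0,0,0,0,0]'
python3 -m jog '[0,0,5,0,0, 0,0,15,0,0, 0,0,30,0,0, 0,0,50,0,0, 0,0,75,0,0, 0,0,100,0,0, 0,0,128,0,0, 0,0,128,0,0]'
python3 - <<'E'
from h import *;from plant import *
o=get_obs();print(o["tcp_pos"],o["width"])
c=camera("wrist")
k=mask(c["frame"],(5,150,100),(18,255,255));k=cv2.morphologyEx(k,cv2.MORPH_CLOSE,np.ones((15,15)))
cs=max(cv2.findContours(k,0,2)[0],key=cv2.contourArea);r=cv2.minAreaRect(cs)
b=[onz(c,q,.087) for q in cv2.boxPoints(r)];print(r,np.mean(b,0))
E
```

```text
t: 30.13
tcp_pos: [0.445, 0.1733, 0.0547]
orientation: [0.636, -3.076, -0.0]
ft_force: [-0.1, -0.3, -1.0]
width: 0.0853
grasp_force: 0.0
t: 30.8
tcp_pos: [0.4471, 0.1739, 0.1905]
orientation: [-0.634, 3.066, 0.002]
ft_force: [0.2, -0.6, 0.2]
width: 0.0856
grasp_force: 0.0
[0.44709363 0.17391753 0.19054708] 0.08561342125557536
((320.9999694824219, 190.49998474121094), (168.99996948242188, 29.999996185302734), 90.0) [0.44560211 0.17345089 0.087     ]
```

```bash
python3 -m jog '[-17,32,10,0,0, -33,64,20,0,0, -49,96,40,0,0, -70,130,40,0,0, -95,170,40,0,0, -120,210,40,0,0, -140,250,40,0,0, -160,290,40,0,0]'
python3 -m jog '[-10,20,0,0,0, -20,50,0,0,0, -30,80,0,0,0, -34,83,0,0,0, -34,83,0,0,0, -34,83,0,0,0, -34,83,0,0,0, -34,83,0,0,0]'
python3 - <<'E'
from h import *;from plant import *;import pickle
t=camera("top");t0=pickle.load(open("d0.pkl","rb"))["top"]
for c in(t0,t):
    m=mask(c["frame"],(5,150,120),(18,255,255))[200:275,205:270];r=cv2.minAreaRect(cv2.findNonZero(m));print(r)
    k=mask(c["frame"],(105,120,60),(125,255,255))[130:205,320:400];x,y=np.nonzero(k)[::-1];print("blue",len(x),y.min()+130)
d=np.abs(t["frame"].astype(int)-t0["frame"]).max(2)>45
d=cv2.morphologyEx(d.astype(np.uint8),cv2.MORPH_OPEN,np.ones((2,2)))
N,_,st,_=cv2.connectedComponentsWithStats(d);print([q.tolist() for q in st[1:] if q[4]>6 and q[1]<275])
E
```

```text
t: 31.52
tcp_pos: [0.291, 0.4494, 0.2225]
orientation: [0.637, -3.076, 0.0]
ft_force: [0.5, -0.2, 0.3]
width: 0.0857
grasp_force: 0.0
t: 32.18
tcp_pos: [0.2595, 0.5301, 0.2231]
orientation: [-0.634, 3.076, 0.0]
ft_force: [0.0, 0.8, -0.3]
width: 0.0856
grasp_force: 0.0
((35.017242431640625, 46.29310607910156), (42.15283966064453, 6.499336242675781), 68.19859313964844)
blue 1461 145
((35.155174255371094, 46.13793182373047), (41.96714782714844, 6.499337196350098), 68.19859313964844)
blue 219 161
[[338, 147, 42, 27, 521], [358, 163, 10, 6, 48], [356, 169, 9, 3, 19], [348, 173, 16, 16, 115], [342, 182, 5, 3, 11], [127, 235, 60, 40, 211], [118, 237, 6, 8, 25], [114, 246, 5, 6, 15], [109, 254, 4, 6, 15], [143, 255, 28, 20, 98], [136, 258, 18, 17, 146], [103, 263, 8, 12, 51]]
```

The pole lies as it did at the start, the flap stays shut, and nothing else in the scene has changed apart from the arm's shadow.

```bash
python3 -c "
from plant import manip;print(manip.sign_off())"
```

```text
the job is handed in; nothing more can be done
None
```

The job is handed in at 32 s: the flap is shut in its catch and held when unhooked, after a pull to the stop of about 15 N (about 16 N with the downward part), and the pole is back in its cradle within about 1 mm, with cups and spray can unmoved.

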